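Feed one roller and fill the gap in the rack

TASK

The rack of conveyor rollers has one empty nest between its neighbours. Turn the feeder's drum slowly by its crank, top towards the robot, until one roller - and only one - drops out of the side opening and comes to rest against the catch lip; then lay that roller in the empty nest, lined up with its neighbours, without disturbing them. Leave the rest of the table as it is.

Things in the scene. Friction and masses are not known exactly. Their poses are not given: they have to be found in the camera images.
- feeder: Rotary feeder fixed to the table: grey drum (radius 48 mm, axle along y) with 4 pockets, between clear cheeks under a clear upright magazine (top 225 mm high, 38 mm in x, 60 mm in y). Origin on the table under the drum's centre, z up. Outlet and ramp on its -x side, crank on its -y side. At the start the pockets are empty and three rollers stand in one column in the magazine.
- drum (a joint): Drum and crank angle, rad, 0 to 5.5; starts at 0.05 to 0.6. Grows as the drum's top moves to the outlet side (-x). Crank arm: at 0 level to the feeder's +x, at pi/2 up, at pi level to -x. Stays where left (0.1 N m friction). A pocket takes the lowest roller at about 1.1 and lets it out at about 2.9; the next follows about 1.57 later. Keep below 2 rad/s.
- crank_grip (a point): Middle of the crank's freely turning black grip: a round bar 14 mm thick, 66 mm long, along the feeder's y, circling 55 mm from the axle. It moves with the crank and its orientation turns with the drum. The point is 59 mm out from the cheek and 47 mm from the crank arm's middle: room to pinch it from above across the feeder's x.
- drum_axle (a point): Point on the axle line in the middle of the drum, 85 mm above the table; crank_grip circles about this axle, 90 mm off it to the feeder's -y.
- catch (a point): Where a dropped roller's centre rests, 42 mm above the table, 133 mm to the feeder's -x; it lies along the feeder's y, up to 5 mm off sideways. The ramp slopes down to an upright lip just beyond (top 58 mm). Ramp and lip are 38 mm wide here, so the roller's ends overhang with free space beside and below them. Side rails (70 mm high) end 31 mm before this point.
- roller_a_center (a point): An aluminium roller like the others, 26 mm diameter, 50 mm long, 60 g; the point is its centre, its y axis runs along the roller. Lowest in the magazine: the one that drops first and goes into the rack.
- roller_b_center (a point): An aluminium roller like the others, 26 mm diameter, 50 mm long, 60 g; the point is its centre, its y axis runs along the roller. Second in the magazine; stays in the feeder (magazine or drum).
- roller_c_center (a point): An aluminium roller like the others, 26 mm diameter, 50 mm long, 60 g; the point is its centre, its y axis runs along the roller. Third, top of the magazine; stays in the feeder.
- rack: Grey rack fixed to the table, five nests in a row along its x, 29 mm apart. Origin on the table under its middle, z up. Rollers lie along its y between ridges 5 mm high; nest floor 30 mm above the table. 36 mm wide in y: the rollers' ends overhang 7 mm each side. An upright end piece (top 50 mm) closes each end of the row.
- gap (a point): Centre that a roller seated in the empty nest has (43 mm above the table). The empty nest is one of the three inner ones. Rollers on both sides leave 3 mm beside the new one. Only its position counts; use the rack's axes for direction.
- seated_n0_center (a point): An aluminium roller like the others, 26 mm diameter, 50 mm long, 60 g; the point is its centre, its y axis runs along the roller. Already seated in the rack; must stay.
- seated_n1_center (a point): An aluminium roller like the others, 26 mm diameter, 50 mm long, 60 g; the point is its centre, its y axis runs along the roller. Already seated in the rack; must stay.
- seated_n2_center (a point): An aluminium roller like the others, 26 mm diameter, 50 mm long, 60 g; the point is its centre, its y axis runs along the roller. Already seated in the rack; must stay.
- seated_n3_center (a point): An aluminium roller like the others, 26 mm diameter, 50 mm long, 60 g; the point is its centre, its y axis runs along the roller. Already seated in the rack; must stay.
- gear: Bystander: toothed kit gear lying flat, 48 mm diameter, 12 mm high. Origin at the middle of its underside.
- pin_tool: Bystander: slim lever tool lying flat, 19 x 100 x 8 mm. Origin at the middle of its underside.
- wheel: Bystander: kit wheel with black tyre lying flat, 52 mm diameter, 21 mm high. Origin at the middle of its underside.

How it is judged:
On the way:
1. one roller has dropped out and lies at rest against the catch lip; the other two are still in the feeder (x of roller_a_center in the frame of feeder between -0.15 and -0.115 m and y of roller_a_center in the frame of feeder between -0.02 and 0.02 m and z of roller_a_center in the frame of feeder below 0.05 m and linear speed of roller_a below 0.03 m/s and x of each of roller_b_center, roller_c_center in the frame of feeder above -0.07 m and z of each of roller_b_center, roller_c_center in the frame of feeder below 0.25 m), for 0.2 s.
At the end, for the whole second after the job is handed in: The dropped roller lies at rest on the floor of the empty nest (centre within 10 mm of the nest's centre, its height within 2.5 mm, parallel to the rack's y within 0.12 rad), the four seated rollers are within 6 mm of where they began, and the other two rollers are still in the feeder (z of roller_a_center in the frame of rack between 0.04 and 0.0455 m and horizontal distance between roller_a_center and gap below 0.01 m and angle between the y axis of roller_a_center and the y axis of rack, either way round below 0.12 rad and linear speed of roller_a below 0.02 m/s and distance of each of seated_n0_center, seated_n1_center, seated_n2_center, seated_n3_center from where it was at the start of the episode below 0.006 m and x of each of roller_b_center, roller_c_center in the frame of feeder above -0.07 m and z of each of roller_b_center, roller_c_center in the frame of feeder below 0.25 m); the robot touches nothing.
It fails at once if a second roller leaves the feeder (not (x of roller_b_center in the frame of feeder above -0.07 m) or not (z of roller_b_center in the frame of feeder below 0.25 m) or not (x of roller_c_center in the frame of feeder above -0.07 m) or not (z of roller_c_center in the frame of feeder below 0.25 m)).
It fails at once if the drum is spun fast (over 3.5 rad/s) (velocity of joint drum above 3.5 rad/s or velocity of joint drum below -3.5 rad/s).
It fails at once if a seated roller is pushed more than 10 mm from its place (distance of any of seated_n0_center, seated_n1_center, seated_n2_center, seated_n3_center from where it was at the start of the episode above 0.01 m).
It fails at once if a bystander is moved more than 30 mm (distance of any of gear, pin_tool, wheel from where it was at the start of the episode above 0.03 m).
It also fails if it takes over 67 s, if anything falls off the work surface, if the arm or the gripper's body presses on something with over 40 N, if the wrist force passes 120 N, or if a joint passes its speed limit or range.

ROBOT

A 6-joint arm with a two-finger parallel gripper is mounted at the origin on a cart in front of the work surface, level with it; the furniture and walls round the work are solid. World frame = base frame: x ahead of the robot, y to its left, z up, the work surface at z = 0. Lengths are in m, angles in rad, forces in N, time in s.
With the tool pointing down it reaches from about 0.275 to 0.85 m from the base axis. Payload 5.2 kg.
Tool frame: the origin (TCP) lies at the very end of the fingers, on their centre line; the grasp point (between the pads) lies 19 mm behind it; z points along the fingers, y is the line along which they close (so a half turn about z gives the same grasp; the last joint's range is limited). The gripper opens to 85 mm and grips with 20 to 120 N. Pads are 22 mm wide; open, the fingers measure 114 mm over their backs; the gripper's body (76 mm by 85 mm) begins 54 mm behind the grasp point. The pads swing forward as they close: fully open they stand 13 mm farther back than shut.
Start: joints at [-1.433, 0.259, 1.535, -0, 1.348, -0.203], TCP at [0.184, -0.518, 0.231] pointing down, gripper open.
Joint ranges: [-3.14, 3.14], [-0.91, 2.08], [0.19, 2.58], [-1.22, 4.36], [0.22, 2.71], [-3.12, 3.12]. Speed limits (rad/s): [2.57, 2.57, 3.14, 3.14, 3.14, 3.14].

INTERFACE

Orientations are given as [roll, pitch, yaw] about the fixed x, y, z axes, in that order (R = Rz(yaw) Ry(pitch) Rx(roll)).
In Python, from station import manip, camera gives the robot as it stands.
- The arm moves only by the shell command python3 -m handwheel 'ROWS'. ROWS is JSON, a list of rows, each a list of 7 numbers: the shift along the tool's x, y, z in mm, then the turn, a rotation vector about the tool's x, y, z in degrees, then the closure, from 0 (fully open) to 1 (shut). A call has 1 to 20 rows; each row shifts and turns the commanded pose from where the row before left it, along the tool's axes as they then stand; what a row does not reach is not made up. A row lasts 1/8 s, in which the tool goes at most 62.5 mm and 10.7 degrees, less where a joint would pass 70% of its speed; a pose out of reach is approached as far as the arm can. A call is refused whole if a number of a shift passes 62.5 or a number of a turn 10.7, either way. A call with a gripper value outside its range is refused whole. The fingers move at their own pace and stop on an object; the grip force is fixed at half the most. Time passes only in rows, so rows that do not move let the fingers close. It gives the time, the measured TCP pose, the force, the opening and the grip force at its end, in the units of the state.
- manip.get_obs(): the state, without advancing time (a new reading comes with each control period).
- camera(name): name is "side" or "top"; returns a dict with "pixels" (400x640x3 uint8, blue, green, red), "intrinsics" (3x3 intrinsics, pixels), "T" (4x4, takes a point from camera to world coordinates). Camera axes: x right, y up, looking along -z (the intrinsics and any distortion apply to the point x, -y, -z); pixel columns grow to the right and rows downward; lengths in m; the calibration is good to about 2 mm. A picture is of the moment at which its call begins. There is no depth.
- manip.sign_off(): hands the job in; it is judged then, once.
The state is a dict: "t": time; "joint_positions": joint angles; "joint_vel": joint speeds; "joint_torque": joint torques, N m; "eef_pos": TCP position; "ee_rot": TCP orientation; "wrist_force": force on the tool from outside, world axes, zero at the start; "moment": the same for the moment, N m; "opening": opening from 0.0 (shut) to 1.0 (fully open); "finger_force": force on a finger pad.
Only numpy, scipy, OpenCV 4.12 (cv2) and the standard library are available. Lean on these libraries where they do the work, as an engineer would, in place of code of your own. Each camera call takes 0.05 s, during which the arm holds its last target. There are 200 camera calls.

## Working session

There is one attempt and no reset: what is moved stays moved. The work goes in short steps, Python scripts to look and compute and a shell command to move; the robot and the scene stay as the last step left them, time stands still between calls to the robot, and variables do not carry over. Pictures are saved under pics/ and viewed, at most 10 in all, crops included, and the job is handed in when it is done.

```bash
mkdir -p pics; ls; python3 - <<'E'
from station import manip, camera
import cv2,numpy as np,pickle
for n in("top","side"):
    c=camera(n); cv2.imwrite(f"pics/{n}0.png",c["pixels"]); pickle.dump(c,open(f"{n}0.pkl","wb"))
    print(n,c["intrinsics"],c["T"].round(4) if hasattr(c["T"],'round') else c["T"],[k for k in c])
o=manip.get_obs();print(o)
E
```

```text
pics
top [[379.36599684   0.         312.94938126]
 [  0.         379.36599684 202.94089569]
 [  0.           0.           1.        ]] [[-0.0265  0.9724 -0.2318  0.3752]
 [-0.9996 -0.0243  0.0127  0.0609]
 [ 0.0067  0.2321  0.9727  0.9531]
 [ 0.      0.      0.      1.    ]] ['pixels', 'intrinsics', 'T']
side [[497.66619531   0.         320.51249076]
 [  0.         497.66619531 206.63940732]
 [  0.           0.           1.        ]] [[-0.8247  0.2653 -0.4995 -0.0344]
 [-0.5656 -0.3803  0.7318  0.9562]
 [ 0.0042  0.886   0.4637  0.6848]
 [ 0.      0.      0.      1.    ]] ['pixels', 'intrinsics', 'T']
{'t': 0.1, 'joint_positions': array([-1.43280516e+00,  2.59301991e-01,  1.53595659e+00, -1.07477324e-06,
        1.34803184e+00, -2.02810042e-01]), 'joint_vel': array([ 4.46780519e-04,  2.73461160e-04, -2.03169207e-03,  1.18277645e-03,
       -7.52959986e-05, -8.93251238e-04]), 'joint_torque': array([ 3.57195917e-03, -4.46973968e+01, -2.91246772e+01,  2.10539196e-05,
        6.28761525e-03, -9.35816331e-06]), 'eef_pos': array([ 0.18378306, -0.51788117,  0.23054753]), 'ee_rot': array([-3.13992947e+00, -3.40943045e-04,  3.40801161e-01]), 'wrist_force': array([-0.00347032, -0.44659798, -0.44236317]), 'moment': array([ 0.05069121, -0.03921783,  0.01528199]), 'finger_force': 0.0, 'opening': 0.9979550753845197}
```

View pics/top0.png

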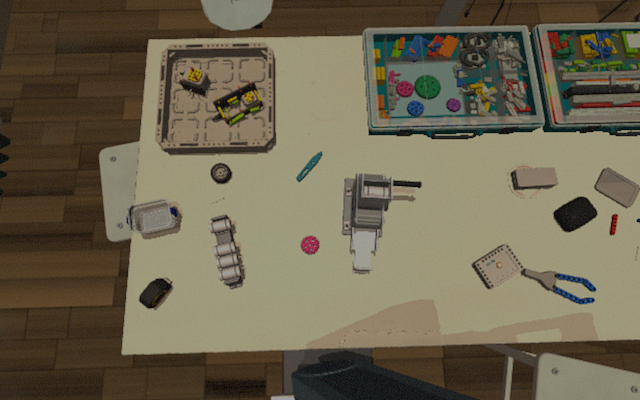

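View pics/side0.png

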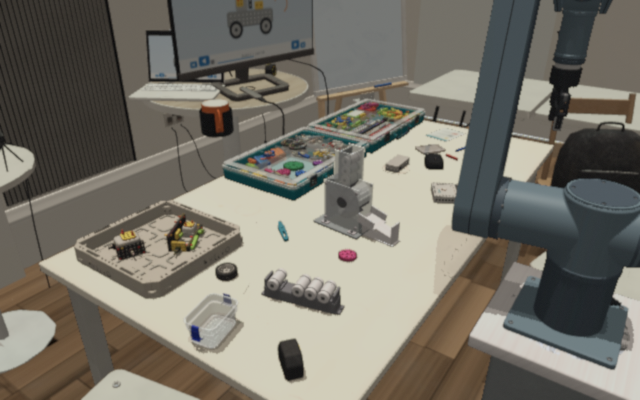

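The top view shows the feeder near (368,215) with its crank grip near (407,184) and its outlet at the bottom near (361,265). The rack is at about (227,250) and its gap looks to be near (224,233). In the side view the rack is at (302,290) and the feeder at (350,200). I'll zoom in on both.

```bash
cat > h.py <<'E'
import numpy as np,cv2,pickle
from scipy.optimize import least_squares
def load(n): return pickle.load(open(n,"rb"))
def proj(c,P):
    P=np.atleast_2d(P); T=np.array(c["T"]); q=(P-T[:3,3])@T[:3,:3]; q=q*[1,-1,-1]
    u=q@np.array(c["intrinsics"]).T; return u[:,:2]/u[:,2:]
def back(c,uv,z):
    T=np.array(c["T"]); uv=np.atleast_2d(uv); d=np.c_[uv,np.ones(len(uv))]@np.linalg.inv(c["intrinsics"]).T
    d=(d*[1,-1,-1])@T[:3,:3].T; return T[:3,3]+d*((z-T[2,3])/d[:,2])[:,None]
def crop(c,x0,y0,x1,y1,k,name):
    im=cv2.resize(c["pixels"][y0:y1,x0:x1],None,fx=k,fy=k,interpolation=cv2.INTER_CUBIC)
    for x in range(-(-x0//10)*10,x1,10): cv2.putText(im,str(x),((x-x0)*k,8),0,.3,(0,0,255),1); im[10:14,int((x-x0+.5)*k)]=(0,0,255)
    for y in range(-(-y0//10)*10,y1,10): cv2.putText(im,str(y),(0,int((y-y0+.5)*k)+3),0,.3,(0,0,255),1)
    cv2.imwrite(name,im)
E
python3 - <<'E'
from h import *
c=load("top0.pkl"); s=load("side0.pkl")
p=c["pixels"]
a=np.hstack([p[160:280,335:435],p[200:320,195:260]])
crop(c,335,160,435,280,5,"pics/a.png");crop(c,200,205,255,295,6,"pics/b.png")
A=cv2.imread("pics/a.png");B=cv2.imread("pics/b.png");h=max(A.shape[0],B.shape[0])
pad=lambda m:cv2.copyMakeBorder(m,0,h-m.shape[0],0,0,0)
cv2.imwrite("pics/ab.png",cv2.resize(np.hstack([pad(B[:, :290]),pad(A)]),None,fx=1,fy=1)[:600,:800])
crop(s,310,140,410,250,5,"pics/c.png");crop(s,255,260,350,315,8,"pics/d.png")
E
```

```text
(no output)
```

View pics/ab.png

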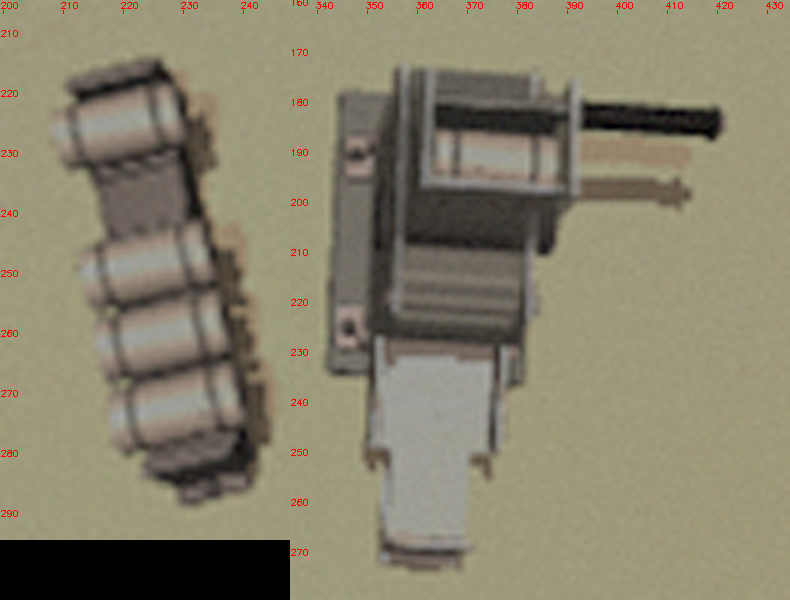

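View pics/c.png

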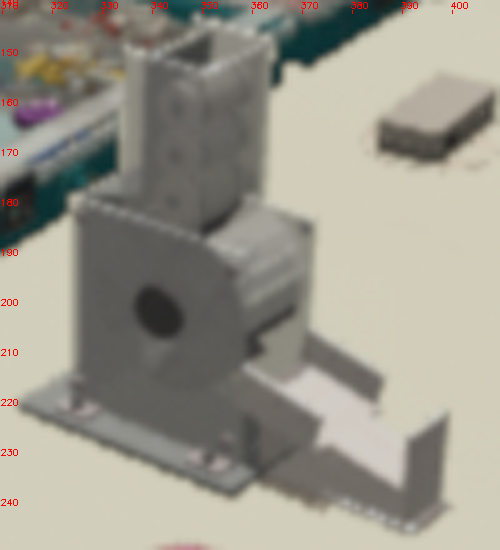

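The crops show four rack rollers at about (219,225.5), (225.5,249), (228,261) and (230.5,273.5), so the nest second from the far end is the empty one. The magazine rim's front corners are at (361,196.5) and (391,198). The grip tip is at (419,184), the lip at about (353–370,267), and in the side view the hub is at (340.7,201.5). Next I'll fit the poses.

```bash
cat > fit.py <<'E'
from h import *
c=load("top0.pkl"); s=load("side0.pkl")
def W(p,L): 
    L=np.atleast_2d(L); C,S=np.cos(p[2]),np.sin(p[2])
    return np.c_[p[0]+C*L[:,0]-S*L[:,1],p[1]+S*L[:,0]+C*L[:,1],L[:,2]]
# rack: y(+) sense: p=(x,y,yaw), nests along x, +x away
R=np.array([[k*.029,0,.043] for k in(2,0,-1,-2)])
tp=np.array([[219.2,225.3],[225.6,248.8],[228.1,260.9],[230.4,273.2]])
sp=np.array([[277,280.5],[299,286.5],[313,289.5],[329,293]])
fr=lambda p:np.r_[(proj(c,W(p,R))-tp).ravel(),.5*(proj(s,W(p,R))-sp).ravel()]
r=least_squares(fr,[.3,.3,.1]);print("rack",r.x,r.fun.round(1)); 
print("gap",W(r.x,[.029,0,.043]), "topz-only backs",back(c,tp,.043).round(4)[:,:2].tolist())
e=back(c,[[209,227.7],[229.7,223.2]],.043);print("roller axis",e, np.linalg.norm(e[0]-e[1]),np.arctan2(-(e[0]-e[1])[0],(e[0]-e[1])[1]))
F=np.array([[-.019,.03,.225],[-.019,-.03,.225],[-.149,.019,.058],[-.149,-.019,.058]]);ft=np.array([[361,196.5],[391,198],[353,267.5],[370.5,268]])
def G(t,y): return [.055*np.cos(t),y,.085+.055*np.sin(t)]
def ff(p):
    return np.r_[(proj(c,W(p,F))-ft).ravel(),
     (proj(c,W(p,[G(p[3],-.123)]))-[[419.5,184.2]]).ravel(),
     (proj(s,W(p,[[0,.033,.085]]))-[[340.7,201.5]]).ravel(),
     (proj(s,W(p,[[-.149,.019,.058],[-.149,-.019,.058],[-.019,.03,.225]]))-[[390.5,228],[397.5,222],[350.5,155]]).ravel()*.5]
q=least_squares(ff,[.47,-.03,0,.3]);print("feeder",q.x,q.fun.round(1))
np.savez("fit.npz",r=r.x,q=q.x)
print("grip",W(q.x,[G(q.x[3],-.09)]),"axle",W(q.x,[0,0,.085]),"catch",W(q.x,[-.133,0,.042]))
Bx=lambda x0,x1,y0,y1,z:np.array([[x0,y0,z],[x1,y0,z],[x1,y1,z],[x0,y1,z]])
def draw(c,P,im,k,o,col): cv2.polylines(im,[(((proj(c,P)-o+.5)*k)).round().astype(int)],True,col,1)
outs=[]
for cc,(x0,y0,x1,y1),k in((c,(200,165,430,290),3),(s,(255,140,410,315),3)):
    im=cv2.resize(cc["pixels"][y0:y1,x0:x1],None,fx=k,fy=k,interpolation=cv2.INTER_CUBIC);o=np.array([x0,y0])
    for i in(2,1,0,-1,-2): draw(cc,W(r.x,Bx(i*.029-.013,i*.029+.013,-.025,.025,.043)),im,k,o,(0,0,255) if i!=1 else (0,255,0))
    draw(cc,W(q.x,Bx(-.019,.019,-.03,.03,.225)),im,k,o,(255,0,0))
    draw(cc,W(q.x,[G(q.x[3],-.123),G(q.x[3],-.057),[0,-.043,.085]]),im,k,o,(0,255,255))
    draw(cc,W(q.x,Bx(-.146,-.12,-.025,.025,.042)),im,k,o,(0,0,255))
    a=np.linspace(0,6.28,30);draw(cc,W(q.x,np.c_[.048*np.cos(a),a*0+.031,.085+.048*np.sin(a)]),im,k,o,(0,255,0))
    outs.append(im)
cv2.imwrite("pics/ovt.png",outs[0]);cv2.imwrite("pics/ovs.png",outs[1])
E
python3 fit.py
```

```text
rack [0.48449307 0.26328114 0.25276461] [ 0.1  0.5 -0.9  0.  -0.7 -0.3 -0.2 -0.7  0.3 -0.5  1.7 -0.8  1.1 -0.8
 -0.5 -1.1]
gap [[0.51257159 0.27053351 0.043     ]] topz-only backs [[0.5419, 0.2781], [0.4845, 0.261], [0.4556, 0.2543], [0.4266, 0.2482]]
roller axis [[0.53666644 0.30256519 0.043     ]
 [0.54648202 0.25274594 0.043     ]] 0.05077699959561641 0.19453215034394
feeder [ 0.57757739 -0.07559734 -0.10208872  0.1389928 ] [-0.3 -1.1 -0.  -0.4  0.6  0.  -0.6  0.8  0.1  0.1  0.6  0.7  0.3 -0.3
  0.8 -0.1 -0.6 -0.4]
grip [[ 0.62259134 -0.17067983  0.09262001]] axle [[ 0.57757739 -0.07559734  0.085     ]] catch [[ 0.44526985 -0.06204311  0.042     ]]
```

View pics/ovt.png

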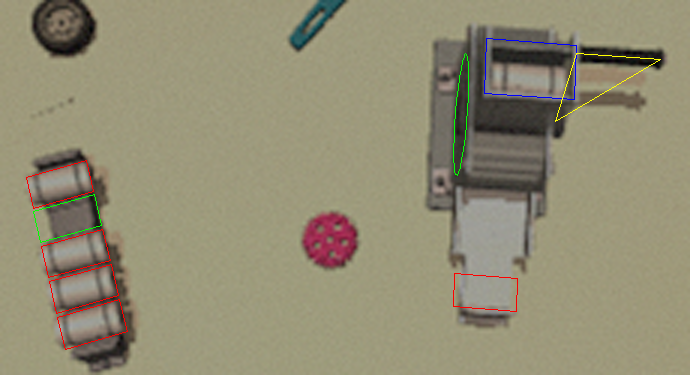

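View pics/ovs.png

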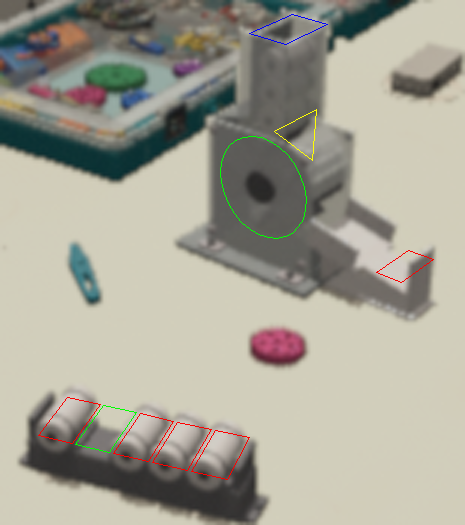

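The overlays match the feeder well, including the magazine, hub, catch and grip, and the rack is within about 2 mm. Gap ≈ (0.513, 0.270), grip ≈ (0.622, −0.171), drum angle ≈ 0.14. I'm moving above the crank now.

```bash
cat > go.py <<'E'
# usage: go.py x y z yaw_deg -> needed shift (mm, tool axes now) and turn (deg, rotation vector in tool)
import sys,numpy as np
from scipy.spatial.transform import Rotation as R
from station import manip
x,y,z,w=map(float,sys.argv[1:]); o=manip.get_obs()
A=R.from_euler('xyz',o['ee_rot']); B=R.from_euler('xyz',[np.pi,0,np.radians(w)])
print("t",round(o['t'],2),"pos",np.round(o['eef_pos'],4),"rpy",np.degrees(o['ee_rot']).round(2))
print("shift now",(A.inv().apply(np.array([x,y,z])-o['eef_pos'])*1e3).round(1),"turn",np.degrees((A.inv()*B).as_rotvec()).round(2),
"shift after turn",(B.inv().apply(np.array([x,y,z])-o['eef_pos'])*1e3).round(1))
E
python3 -m handwheel '[[26,-9,0,0,0,0,0],[33,-11,0,0,0,0,0],[33,-11,0,0,0,0,0],[33,-11,0,0,0,0,0],[33,-11,0,0,0,0,0],[33,-11,0,0,0,0,0],[33,-11,0,0,0,0,0],[33,-11,0,0,0,0,0],[33,-11,0,0,0,0,0],[33,-11,0,0,0,0,0],[33,-11,0,0,0,0,0],[33,-11,0,0,0,0,0],[33,-11,0,0,0,0,0],[33,-11,0,0,0,0,0],[33,-11,0,0,0,0,0],[33,-11,0,0,0,0,0],[6,-2,0,0,0,0,0]]'
python3 -m handwheel '[[0,0,0,0,0,-9.2,0],[0,0,0,0,0,-9.2,0],[0,0,0,0,0,-9.2,0],[0,0,0,0,0,-9.2,0],[0,0,0,0,0,-9.2,0],[0,0,0,0,0,-9.2,0],[0,0,0,0,0,-9.2,0],[0,0,0,0,0,0,0]]'
python3 go.py .6221 -.1757 .0736 84.15
```

```text
t: 2.22
eef_pos: [0.6227, -0.1746, 0.2304]
ee_rot: [-3.14, 0.001, 0.343]
wrist_force: [-0.2, -0.0, 0.3]
opening: 1.0
finger_force: 0.0
t: 3.22
eef_pos: [0.621, -0.1769, 0.231]
ee_rot: [-3.141, 0.0, 1.463]
wrist_force: [0.8, 0.4, -0.6]
opening: 0.999
finger_force: 0.0
t 3.23 pos [ 0.621  -0.1769  0.231 ] rpy [-179.95    0.     83.81]
shift now [  1.3   1.1 157.4] turn [-0.05  0.   -0.34] shift after turn [  1.3   1.  157.4]
```

```bash
python3 -m handwheel '[[1,1,20,0,0,0,0],[0,0,25,0,0,0,0],[0,0,25,0,0,0,0],[0,0,25,0,0,0,0],[0,0,25,0,0,0,0],[0,0,20,0,0,0,0.2],[0,0,17,0,0,0,0.4],[0,0,0,0,0,0,0.5],[0,0,0,0,0,0,0.6]]'
python3 -m handwheel '[[0,0,0,0,0,0,0.6],[0,0,0,0,0,0,0.65]]'
python3 - <<'E'
from h import *
from station import camera
s=camera("side");t=camera("top");pickle.dump(s,open("s1.pkl","wb"))
a=cv2.resize(s["pixels"][100:270,290:440],None,fx=2.6,fy=2.6);b=cv2.resize(t["pixels"][150:280,330:440],None,fx=3.4,fy=3.4)
cv2.imwrite("pics/g.png",np.hstack([a,b]) if a.shape[0]==b.shape[0] else np.hstack([a[:440],b[:440]]))
E
```

```text
t: 4.35
eef_pos: [0.6233, -0.1758, 0.0751]
ee_rot: [3.14, 0.0, 1.464]
wrist_force: [0.6, -0.9, -0.1]
opening: 0.398
finger_force: 0.0
t: 4.6
eef_pos: [0.6233, -0.1756, 0.0752]
ee_rot: [3.14, 0.001, 1.465]
wrist_force: [-0.4, -0.8, -0.7]
opening: 0.354
finger_force: 0.0
```

View pics/g.png

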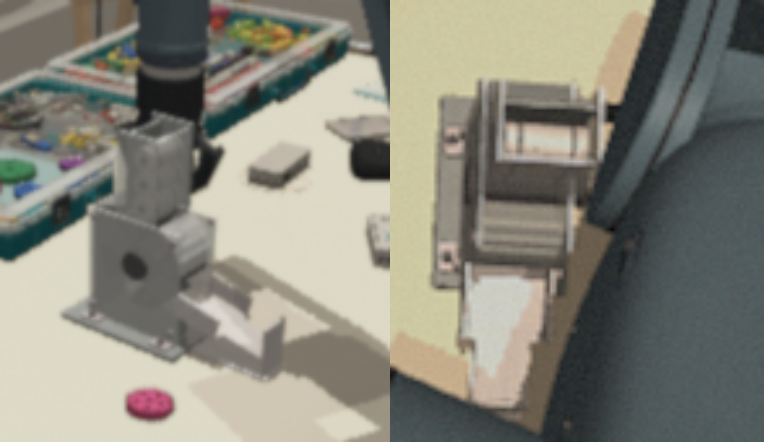

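The pictures show the gripper standing behind the magazine and over the crank, touching nothing. The grip bar itself is hidden from both cameras. I'll close on it and read the force.

```bash
python3 -m handwheel '[[0,0,0,0,0,0,0.75],[0,0,0,0,0,0,0.8],[0,0,0,0,0,0,0.85]]';python3 -m handwheel '[[0,0,0,0,0,0,0.9],[0,0,0,0,0,0,0.95],[0,0,0,0,0,0,1],[0,0,0,0,0,0,1]]'
```

```text
t: 5.08
eef_pos: [0.6234, -0.1756, 0.0744]
ee_rot: [3.14, 0.0, 1.465]
wrist_force: [2.6, 1.0, -0.7]
opening: 0.154
finger_force: 18.6
t: 5.58
eef_pos: [0.6233, -0.1756, 0.0745]
ee_rot: [3.141, 0.0, 1.465]
wrist_force: [4.0, -0.3, -0.6]
opening: 0.138
finger_force: 58.4
```

```bash
python3 -m handwheel '[[0,-0.9,-4,0,0,0,1],[0,-0.9,-4,0,0,0,1],[0,-1.5,-3.8,0,0,0,1],[0,-1.5,-3.8,0,0,0,1]]'; python3 -m handwheel '[[0,0,0,0,0,0,1]]'; python3 -c "
import numpy as np
th=np.arange(.45,3.35,.15)
for a,b in zip(th,th[1:]): print(round(b,2),np.round(55*(np.cos(b)-np.cos(a)),1),np.round(-55*(np.sin(b)-np.sin(a)),1))"
```

```text
t: 6.08
eef_pos: [0.6191, -0.1752, 0.0905]
ee_rot: [3.139, 0.0, 1.465]
wrist_force: [5.5, -0.7, 0.2]
opening: 0.139
finger_force: 58.6
t: 6.2
eef_pos: [0.6189, -0.1752, 0.0908]
ee_rot: [3.139, 0.0, 1.465]
wrist_force: [4.7, 0.7, 4.0]
opening: 0.141
finger_force: 59.0
0.6 -4.1 -7.1
0.75 -5.2 -6.4
0.9 -6.1 -5.6
1.05 -6.8 -4.6
1.2 -7.4 -3.6
1.35 -7.9 -2.4
1.5 -8.2 -1.2
1.65 -8.2 0.0
1.8 -8.1 1.3
1.95 -7.9 2.5
2.1 -7.4 3.6
2.25 -6.8 4.7
2.4 -6.0 5.6
2.55 -5.1 6.5
2.7 -4.1 7.2
2.85 -3.0 7.7
3.0 -1.8 8.0
3.15 -0.5 8.2
3.3 0.7 8.2
```

```bash
python3 -m handwheel '[[0,-4.1,-7.1,0,0,0,1],[0,-5.2,-6.4,0,0,0,1],[0,0,0,0,0,0,1]]'; python3 -m handwheel '[[0,-6.1,-5.6,0,0,0,1],[0,-6.8,-4.6,0,0,0,1],[0,0,0,0,0,0,1]]'
```

```text
t: 6.58
eef_pos: [0.6099, -0.1744, 0.1049]
ee_rot: [3.138, 0.001, 1.465]
wrist_force: [4.1, -0.4, 7.1]
opening: 0.137
finger_force: 59.5
t: 6.95
eef_pos: [0.5972, -0.1733, 0.1155]
ee_rot: [3.138, 0.001, 1.465]
wrist_force: [4.1, -0.1, 9.6]
opening: 0.141
finger_force: 60.1
```

```bash
python3 -m handwheel '[[0,-7.4,-4.2,0,0,0,1],[0,-7.9,-3,0,0,0,1],[0,0,0,0,0,0,1]]'; python3 -m handwheel '[[0,-8.2,-1.2,0,0,0,1],[0,-8.2,0,0,0,0,1],[0,0,0,0,0,0,1]]'; python3 -m handwheel '[[0,-8.1,1.3,0,0,0,1],[0,-7.9,2.5,0,0,0,1],[0,0,0,0,0,0,1]]'
```

```text
t: 7.32
eef_pos: [0.5807, -0.1717, 0.1222]
ee_rot: [3.14, 0.002, 1.465]
wrist_force: [0.8, -1.6, 10.2]
opening: 0.139
finger_force: 60.1
t: 7.7
eef_pos: [0.5636, -0.1702, 0.1232]
ee_rot: [-3.141, 0.002, 1.465]
wrist_force: [-1.9, -1.5, 9.7]
opening: 0.139
finger_force: 60.2
t: 8.07
eef_pos: [0.5465, -0.1685, 0.1187]
ee_rot: [-3.138, 0.002, 1.465]
wrist_force: [-4.6, -4.1, 8.5]
opening: 0.143
finger_force: 60.1
```

```bash
python3 -m handwheel '[[0,-7.4,3.6,0,0,0,1],[0,-6.8,4.7,0,0,0,1],[0,0,0,0,0,0,1]]'; python3 -m handwheel '[[0,-6,5.6,0,0,0,1],[0,-5.1,6.5,0,0,0,1],[0,0,0,0,0,0,1]]'; python3 -m handwheel '[[0,-2.1,3.6,0,0,0,1],[0,-2,3.6,0,0,0,1],[0,-1.6,3.8,0,0,0,1],[0,-1.4,3.9,0,0,0,1],[0,0,0,0,0,0,1]]'
python3 - <<'E'
from h import *
from station import camera
c=camera("side");cv2.imwrite("pics/k1.png",c["pixels"]);np.save("k1.npy",c["pixels"])
p=load("side0.pkl")["pixels"]; d=cv2.absdiff(c["pixels"],p).max(2)[205:245,355:405]
print((d>50).sum())
E
```

```text
t: 8.45
eef_pos: [0.5319, -0.1671, 0.1093]
ee_rot: [-3.137, 0.002, 1.465]
wrist_force: [-3.2, -5.5, 1.7]
opening: 0.138
finger_force: 59.5
t: 8.82
eef_pos: [0.5216, -0.1661, 0.0967]
ee_rot: [-3.138, 0.002, 1.465]
wrist_force: [-0.0, -6.4, -3.2]
opening: 0.137
finger_force: 59.0
t: 9.45
eef_pos: [0.5157, -0.1655, 0.0822]
ee_rot: [-3.14, 0.002, 1.465]
wrist_force: [2.1, -6.4, -2.7]
opening: 0.141
finger_force: 59.0
352
```

```bash
cat > look.py <<'E'
from h import *
from station import camera
import sys
c=camera("side");k1=np.load("k1.npy");q=c["pixels"]
d=cv2.absdiff(q,k1).max(2)[195:245,355:405]
print("changed",(d>40).sum()); 
y,x=np.nonzero(d>40)
if len(x): print(x.mean()+355,y.mean()+195)
cv2.imwrite(sys.argv[1],cv2.resize(q[170:260,320:420],None,fx=5,fy=5,interpolation=cv2.INTER_CUBIC))
E
python3 -m handwheel '[[0,-0.5,3.2,0,0,0,1],[0,0,0,0,0,0,1],[0,0,0,0,0,0,1],[0,0,0,0,0,0,1]]'; python3 look.py pics/k2.png
python3 -m handwheel '[[0,-0.4,3.2,0,0,0,1],[0,0,0,0,0,0,1],[0,0,0,0,0,0,1],[0,0,0,0,0,0,1]]'; python3 look.py pics/k3.png
```

```text
t: 10.0
eef_pos: [0.515, -0.1655, 0.0792]
ee_rot: [-3.14, 0.002, 1.465]
wrist_force: [1.4, -6.0, -0.3]
opening: 0.139
finger_force: 59.2
changed 246
381.3577235772358 222.14634146341464
t: 10.55
eef_pos: [0.5145, -0.1655, 0.0759]
ee_rot: [-3.14, 0.002, 1.465]
wrist_force: [0.1, -6.4, -0.5]
opening: 0.141
finger_force: 59.2
changed 269
381.12267657992567 219.92936802973978
```

View pics/k3.png

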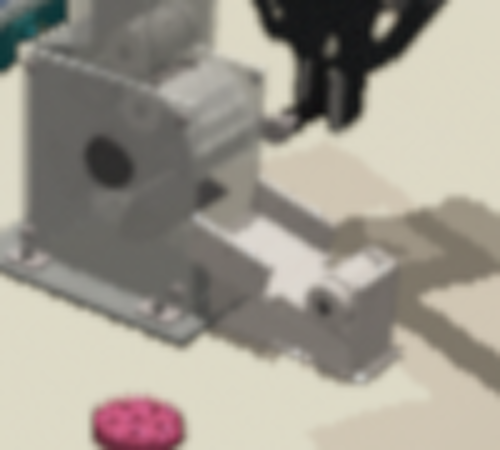

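The roller rests against the lip, with its end face at about side pixel (384,230), and the others are still in the feeder. I'll release the crank and retreat upward.

```bash
python3 -m handwheel '[[0,0,0,0,0,0,0.9],[0,0,0,0,0,0,0.7],[0,0,0,0,0,0,0.5],[0,0,0,0,0,0,0.3],[0,0,-15,0,0,0,0.3],[0,0,-30,0,0,0,0],[0,0,-40,0,0,0,0],[0,0,-45,0,0,0,0],[0,0,-45,0,0,0,0],[0,0,0,0,0,0,0]]'
python3 -m handwheel '[[0,0,0,0,0,9,0],[0,0,0,0,0,9,0],[0,0,0,0,0,9,0],[0,0,0,0,0,9,0],[0,0,0,0,0,9,0],[0,0,0,0,0,9,0],[0,0,0,0,0,9,0],[0,0,0,0,0,9,0],[0,0,0,0,0,9,0],[0,0,0,0,0,8.8,0],[0,0,0,0,0,0,0]]'
python3 go.py .4453 -.062 .022 -5.85
python3 - <<'E'
from h import *
from station import camera
s=camera("side");t=camera("top");pickle.dump((s,t),open("r1.pkl","wb"))
a=cv2.resize(s["pixels"][205:250,360:410],None,fx=8,fy=8,interpolation=cv2.INTER_CUBIC);b=cv2.resize(t["pixels"][240:280,340:380],None,fx=9,fy=9,interpolation=cv2.INTER_CUBIC)
q=np.load("fit.npz")["q"]; C,S=np.cos(q[2]),np.sin(q[2])
for y in(-.025,0,.025):
    P=[q[0]-C*.133-S*y,q[1]-S*.133+C*y,.042];u=(proj(s,P)[0]-[360,205]+.5)*8;v=(proj(t,P)[0]-[340,240]+.5)*9
    print(y,proj(s,P),proj(t,P));cv2.circle(a,tuple(u.astype(int)),3,(0,0,255),-1);cv2.circle(b,tuple(v.astype(int)),3,(0,0,255),-1)
cv2.imwrite("pics/r1.png",np.hstack([a[:360],b]))
E
```

```text
t: 11.85
eef_pos: [0.5174, -0.165, 0.257]
ee_rot: [3.133, 0.004, 1.465]
wrist_force: [0.1, -0.2, -0.6]
opening: 0.999
finger_force: 0.0
t: 13.22
eef_pos: [0.5149, -0.1637, 0.2511]
ee_rot: [-3.141, 0.001, -0.101]
wrist_force: [0.3, -0.4, 0.0]
opening: 1.002
finger_force: 0.0
t 13.22 pos [ 0.5149 -0.1637  0.2511] rpy [-1.7997e+02  7.0000e-02 -5.7900e+00]
shift now [-79.3 -94.  229.2] turn [-0.03  0.07  0.06] shift after turn [-79.6 -94.1 229.1]
-0.025 [[394.73178893 224.35787555]] [[371.6485126  262.61252246]]
0 [[389.4388763  227.99867278]] [[361.1698914  261.80789538]]
0.025 [[384.00441132 231.73683859]] [[350.69763193 261.00375681]]
```

View pics/r1.png

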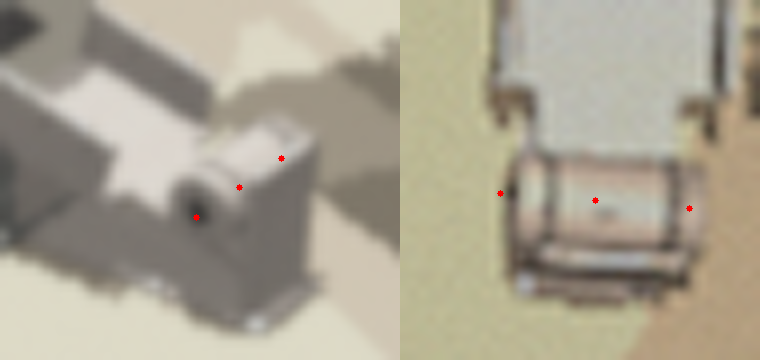

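The roller lies about 3 mm to the feeder's −y of the nominal catch point: it spans x 513–705 in the right-hand crop, and nominal centre is 595. I'll approach it, stopping partway down to check.

```bash
python3 -m handwheel '[[-10,-11,0,0,0,0,0],[-16,-18,0,0,0,0,0],[-16,-18,0,0,0,0,0],[-16,-18,0,0,0,0,0],[-16,-18,0,0,0,0,0],[-6,-8,0,0,0,0,0],[0,0,20,0,0,0,0],[0,0,30,0,0,0,0],[0,0,30,0,0,0,0],[0,0,30,0,0,0,0],[0,0,20,0,0,0,0],[0,0,0,0,0,0,0],[0,0,0,0,0,0,0]]'; python3 go.py .445 -.065 .020 -5.85
```

```text
t: 14.95
eef_pos: [0.4458, -0.0656, 0.1223]
ee_rot: [3.141, -0.001, -0.102]
wrist_force: [-0.3, 0.1, 0.8]
opening: 0.998
finger_force: 0.0
t 14.95 pos [ 0.4458 -0.0656  0.1223] rpy [ 1.7998e+02 -7.0000e-02 -5.8700e+00]
shift now [ -1.   -0.5 102.3] turn [ 0.02 -0.07 -0.02] shift after turn [ -0.9  -0.5 102.3]
```

```bash
python3 -m handwheel '[[-1,0,20,0,0,0,0],[0,0,25,0,0,0,0],[0,0,25,0,0,0,0],[0,0,20,0,0,0,0],[0,0,12,0,0,0,0],[0,0,0,0,0,0,0]]';python3 -m handwheel '[[0,0,0,0,0,0,0.2],[0,0,0,0,0,0,0.3],[0,0,0,0,0,0,0.35],[0,0,0,0,0,0,0.4],[0,0,0,0,0,0,0.45],[0,0,0,0,0,0,0.5],[0,0,0,0,0,0,0.7],[0,0,0,0,0,0,1],[0,0,0,0,0,0,1]]'
```

```text
t: 15.7
eef_pos: [0.4443, -0.0653, 0.0196]
ee_rot: [-3.142, 0.0, -0.102]
wrist_force: [0.1, -0.2, 1.1]
opening: 1.005
finger_force: 0.0
t: 16.82
eef_pos: [0.4444, -0.0653, 0.0199]
ee_rot: [3.141, -0.001, -0.102]
wrist_force: [-1.0, -0.5, 5.1]
opening: 0.575
finger_force: 61.2
```

Roller gripped (48.9 mm opening). I'll lift it and carry it above the gap.

```bash
python3 -m handwheel '[[0,0,-6,0,0,0,1],[0,0,-15,0,0,0,1],[0,0,-25,0,0,0,1],[0,0,-30,0,0,0,1],[0,0,-25,0,0,0,1],[0,0,0,0,0,-6.8,1],[0,0,0,0,0,-6.8,1],[0,0,0,0,0,-6.8,1],[0,0,0,0,0,0,1]]'; python3 go.py .513 .270 .10 14.5
```

```text
t: 17.95
eef_pos: [0.4439, -0.0651, 0.1206]
ee_rot: [-3.141, 0.0, 0.252]
wrist_force: [-0.7, -0.2, -1.3]
opening: 0.575
finger_force: 62.1
t 17.95 pos [ 0.4439 -0.0651  0.1206] rpy [-1.7999e+02  2.0000e-02  1.4470e+01]
shift now [ 150.6 -307.2   20.6] turn [-0.01  0.02 -0.03] shift after turn [ 150.8 -307.2   20.6]
```

```bash
python3 -m handwheel '[[5,-10,0,0,0,0,1],[10,-21,0,0,0,0,1],[10,-21,0,0,0,0,1],[10,-21,0,0,0,0,1],[10,-21,0,0,0,0,1],[10,-21,0,0,0,0,1],[10,-21,0,0,0,0,1],[10,-21,0,0,0,0,1],[11,-21,0,0,0,0,1],[11,-21,0,0,0,0,1],[11,-21,0,0,0,0,1],[11,-21,0,0,0,0,1],[11,-21,0,0,0,0,1],[11,-21,0,0,0,0,1],[10,-20,0,0,0,0,1],[0,-5,10,0,0,0,1],[0,0,10,0,0,0,1],[0,0,0,0,0,0,1],[0,0,0,0,0,0,1]]'; python3 go.py .513 .270 .055 14.5
python3 - <<'E'
from h import *
from station import camera
s=camera("side");t=camera("top");pickle.dump((s,t),open("g1.pkl","wb"))
a=cv2.resize(s["pixels"][245:315,255:345],None,fx=5,fy=5,interpolation=cv2.INTER_CUBIC);b=cv2.resize(t["pixels"][205:295,200:260],None,fx=5,fy=5,interpolation=cv2.INTER_CUBIC)
h=450;p=lambda m:cv2.copyMakeBorder(m,0,h-m.shape[0],0,0,0)
cv2.imwrite("pics/g1.png",np.hstack([p(a),p(b)]))
E
```

```text
t: 20.32
eef_pos: [0.5131, 0.2701, 0.1004]
ee_rot: [3.141, 0.0, 0.253]
wrist_force: [-1.1, 0.1, 0.1]
opening: 0.576
finger_force: 62.1
t 20.32 pos [0.5131 0.2701 0.1004] rpy [1.7999e+02 3.0000e-02 1.4470e+01]
shift now [-0.1  0.1 45.4] turn [ 0.01  0.03 -0.03] shift after turn [-0.1  0.1 45.4]
```

View pics/g1.png

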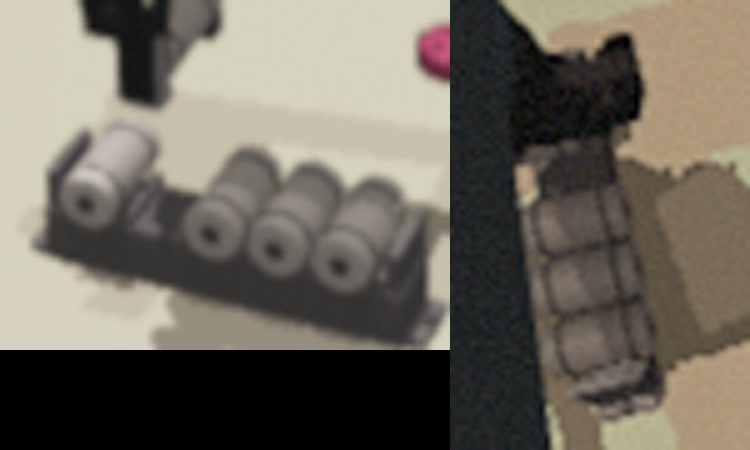

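All ten pictures are used. In the side crop the seated rollers' end holes show clearly at (85,205), (212,235), (276,250) and (341,266). I'll use them to refine the gap, and the hole seen at the catch to get the roller's offset in the grip.

```bash
python3 - <<'E'
from h import *
s,t=load("g1.pkl")
px=lambda a,k,o:(np.array(a)+.5)/k-.5+np.array(o)
H=px([[85,205],[212,235],[276,250],[341,266]],5,[255,245])
b=back(s,H,.043);k=np.array([2,0,-1,-2])
A=np.c_[np.ones(4),k];co,res,_,_=np.linalg.lstsq(A,b[:,:2],rcond=None)
print("pitch",np.linalg.norm(co[1]),"yaw",np.arctan2(co[1][1],co[1][0]),"resid",(b[:,:2]-A@co).round(4).tolist())
e=co[0]+co[1]; 
for yw in(.2,.25): print(yw,"gap",e-.025*np.array([-np.sin(yw),np.cos(yw)]))
# catch roller end
s0,_=load("r1.pkl"); r=back(s0,px([192,205],8,[360,205]),.042)[0,:2]
u=np.array([.1019,.9948]);cen=r-.025*u;print("catch centre",cen)
d=cen-np.array([.4444,-.0653]);ty=-.102;print("tool x off",d@[np.cos(ty),np.sin(ty)],"along y",d@u)
E
```

```text
pitch 0.02912248895789288 yaw 0.2423839620217299 resid [[0.0001, 0.0001], [-0.0003, -0.0001], [0.0, -0.0002], [0.0001, 0.0002]]
0.2 gap [0.51374945 0.27090271]
0.25 gap [0.51496781 0.27118157]
catch centre [ 0.44988319 -0.06832869]
tool x off 0.005763078503468539 along y -0.0024542069594974186
```

```bash
python3 - <<'E'
from h import *
s,t=load("r1.pkl"); 
for row in(195,197.5,200):
    b=back(t,[(209.5)/9-.5+340,(row+.5)/9-.5+240],.042)[0,:2];d=b-np.array([.4444,-.0653]);print(b,"tool x off",d@[np.cos(.102),-np.sin(.102)])
t0=load("top0.pkl")  # same camera on gap neighbours, for bias
print((back(t0,[[219.2,225.3],[225.6,248.8]],.043)).mean(0))
# held roller: dark-finger/roller profile along lines perpendicular to axis in side view
s,t=load("g1.pkl");g=cv2.cvtColor(s["pixels"],cv2.COLOR_BGR2GRAY)
T=np.array([.5131,.2701]);C,S=np.cos(.2525),np.sin(.2525)
for y in(.006,-.004,-.014):
    v=[]
    for x in np.arange(-.026,.034,.003):
        P=[T[0]+C*x-S*y,T[1]+S*x+C*y,.1225];v.append(int(cv2.getRectSubPix(g,(1,1),tuple(proj(s,P)[0].astype(float)))[0,0]))
    print(y,v)
print(proj(s,[T[0],T[1],.1225]))
print("\n".join(" ".join(f"{x:3d}" for x in r) for r in g[243:266,270:304]))
E
```

```text
[ 0.4465527  -0.06595582] tool x off 0.002208286391388054
[ 0.44589684 -0.06591837] tool x off 0.0015520290091913045
[ 0.44524121 -0.06588093] tool x off 0.0008959929267801839
[0.51320728 0.26955031 0.043     ]
0.006 [209, 208, 203, 200, 179, 122, 91, 88, 79, 61, 50, 28, 23, 18, 23, 23, 25, 24, 24, 25]
-0.004 [209, 206, 172, 95, 64, 88, 102, 107, 108, 100, 56, 26, 24, 22, 22, 22, 22, 24, 27, 28]
-0.014 [210, 210, 202, 147, 71, 80, 101, 108, 110, 112, 106, 70, 29, 29, 53, 54, 23, 22, 21, 24]
[[288.91453814 250.84417777]]
136  56  24  23  21  21  22  21  21  22  21  22  31 100 150 114  52  25  35  72 103 111 109 103  93  94 100  94 102 162 201 210 210 210
147  70  25  21  20  22  23  24  23  22  21  22  27  80 125  96  47  26  41  78 106 113 113 111 104  92  91  97 107 162 201 209 210 210
157  82  27  21  20  23  27  28  24  21  22  22  25  65 102  75  36  25  45  86 108 113 113 112 108  99  87  93 109 163 200 209 210 210
173 103  32  22  24  27  33  34  27  23  21  22  22  43  64  46  27  26  49  89 109 114 112 112 110 104  91  85 107 161 200 209 210 210
190 122  42  24  22  28  28  3
[... 1853 characters left out ...]
 210 210 209 210 209
209 209 210 209 210 209 209 197 136  55  25  22  21  23  25  40  66  80 111 169 201 209 209 210 209 210 210 210 210 210 210 210 210 210
210 210 210 210 210 210 208 195 136  57  26  23  21  24  23  38  64  79 102 157 197 206 207 209 210 209 209 210 210 209 209 210 210 210
210 210 210 210 210 209 205 189 135  64  28  26  22  20  24  36  64  80  99 148 188 197 200 205 206 207 207 206 206 207 209 210 209 210
210 210 210 210 209 207 200 187 153  99  58  40  37  31  26  40  67  82 110 158 187 193 194 196 197 198 198 198 198 200 205 207 206 206
210 210 210 210 209 206 197 191 177 149 120 101  85  67  53  57  75  98 140 177 190 192 192 193 193 193 193 193 193 194 196 197 198 198
```

```bash
python3 - <<'E'
from h import *
s,t=load("g1.pkl");C,S=np.cos(.2525),np.sin(.2525);T=np.array([.5131,.2701])
a=np.linspace(0,2*np.pi,60)
def hull(T,yaw,off,z,ya=-.025,yb=.025):
    C,S=np.cos(yaw),np.sin(yaw);L=[]
    for y in(ya,yb):
        x=off+.013*np.cos(a);L.append(np.c_[T[0]+C*x-S*y,T[1]+S*x+C*y,z+.013*np.sin(a)])
    return cv2.convexHull(proj(s,np.vstack(L)).astype(np.float32))[:,0]
# check with seated roller (k=0) whose place is known: gradient contrast; then held roller
g=cv2.cvtColor(s["pixels"],cv2.COLOR_BGR2GRAY)
for off in(0,.003,.006):
    h=hull(T,.2525,off,.1225); m=np.zeros((400,640,1),np.uint8)
    print(off)
    for r in(246,250,252,254,256,258,260):
        xs=[]
        for p,q in zip(h,np.roll(h,-1,0)):
            if (p[1]-r)*(q[1]-r)<0: xs.append(p[0]+(r-p[1])*(q[0]-p[0])/(q[1]-p[1]))
        print(r,np.round(sorted(xs),1),end="; ")
    print()
E
python3 -m handwheel '[[0,0,0,0,0,0,1]]'
```

```text
0
246 [284.8 299.2]; 250 [281.6 297.3]; 252 [280.  295.8]; 254 [278.6 294.3]; 256 [278.3 292.8]; 258 [278.8 291.3]; 260 [280.1 289.8]; 
0.003
246 [283.3 297.9]; 250 [280.  295.8]; 252 [278.4 294.3]; 254 [277.1 292.8]; 256 [277.  291.3]; 258 [277.6 289.8]; 260 [279.1 288.3]; 
0.006
246 [281.7 296.6]; 250 [278.5 294.3]; 252 [276.9 292.8]; 254 [275.7 291.3]; 256 [275.7 289.8]; 258 [276.4 288.2]; 260 [278.1 286.7]; 
t: 20.55
eef_pos: [0.5134, 0.2706, 0.1009]
ee_rot: [-3.142, -0.001, 0.253]
wrist_force: [-1.2, -0.5, -0.1]
opening: 0.578
finger_force: 62.1
```

```bash
python3 -m handwheel '[[-0.5,0,12,0,0,0,1],[0,0,15,0,0,0,1],[0,0,15,0,0,0,1],[0,0,12,0,0,0,1],[0,0,10,0,0,0,1],[0,0,4,0,0,0,1],[0,0,0,0,0,0,1],[0,0,0,0,0,0,1]]';python3 -m handwheel '[[0,0,2,0,0,0,1],[0,0,2,0,0,0,1],[0,0,2,0,0,0,1],[0,0,0,0,0,0,1]]'
```

```text
t: 21.55
eef_pos: [0.513, 0.2708, 0.033]
ee_rot: [-3.142, -0.001, 0.254]
wrist_force: [0.4, -0.2, -0.9]
opening: 0.575
finger_force: 62.1
t: 22.05
eef_pos: [0.5124, 0.2707, 0.0263]
ee_rot: [-3.142, 0.0, 0.254]
wrist_force: [0.1, 1.0, -0.1]
opening: 0.579
finger_force: 62.1
```

```bash
python3 -m handwheel '[[0,0,1.5,0,0,0,1],[0,0,1,0,0,0,1],[0,0,0,0,0,0,1]]';python3 -m handwheel '[[0,0,1,0,0,0,1],[0,0,0,0,0,0,1]]';python3 -m handwheel '[[0,0,1,0,0,0,1],[0,0,0,0,0,0,1]]'
```

```text
t: 22.42
eef_pos: [0.5125, 0.2707, 0.0239]
ee_rot: [-3.142, 0.0, 0.254]
wrist_force: [-0.1, 1.2, -1.5]
opening: 0.576
finger_force: 62.1
t: 22.68
eef_pos: [0.5125, 0.2707, 0.0229]
ee_rot: [3.142, 0.0, 0.254]
wrist_force: [0.9, -0.5, -0.5]
opening: 0.577
finger_force: 62.1
t: 22.92
eef_pos: [0.5125, 0.2707, 0.0219]
ee_rot: [-3.142, 0.0, 0.254]
wrist_force: [-0.0, 0.1, -0.3]
opening: 0.575
finger_force: 62.1
```

```bash
python3 -m handwheel '[[0,0,1,0,0,0,1],[0,0,0,0,0,0,1]]';python3 -m handwheel '[[0,0,1,0,0,0,1],[0,0,0,0,0,0,1]]'
```

```text
t: 23.18
eef_pos: [0.5125, 0.2707, 0.0209]
ee_rot: [3.142, 0.0, 0.254]
wrist_force: [-0.2, -0.1, -0.2]
opening: 0.576
finger_force: 62.1
t: 23.42
eef_pos: [0.5128, 0.2707, 0.0206]
ee_rot: [-3.142, -0.001, 0.254]
wrist_force: [-1.4, -0.2, 4.0]
opening: 0.576
finger_force: 62.9
```

Contact came at the expected height. I'll release gently, move up and check numerically.

```bash
python3 -m handwheel '[[0,0,0,0,0,0,0.38],[0,0,0,0,0,0,0.3],[0,0,0,0,0,0,0.15],[0,0,0,0,0,0,0],[0,0,0,0,0,0,0],[0,0,-10,0,0,0,0],[0,0,-20,0,0,0,0],[0,0,-30,0,0,0,0],[0,0,-40,0,0,0,0],[0,0,-40,0,0,0,0],[0,0,-40,0,0,0,0]]'
python3 -m handwheel '[[-10,30,0,0,0,0,0],[-15,40,0,0,0,0,0],[-15,40,0,0,0,0,0],[-15,40,0,0,0,0,0],[-15,40,0,0,0,0,0],[-15,40,0,0,0,0,0],[-10,20,0,0,0,0,0],[0,0,0,0,0,0,0],[0,0,0,0,0,0,0]]'
python3 - <<'E'
from h import *
from station import camera
s=camera("side");t=camera("top");pickle.dump((s,t),open("f1.pkl","wb"))
g1,_=load("g1.pkl");s0=load("side0.pkl");t0=load("top0.pkl")
gs=cv2.cvtColor(s["pixels"],7-1).astype(float)
# hole template from neighbours vs new roller: best match per nest in top & side images
def px(a):return (np.array(a)+.5)/5-.5+np.array([255,245])
H=px([[85,205],[212,235],[276,250],[341,266]])
K=cv2.resize(s["pixels"][255:310,255:345],None,fx=6,fy=6,interpolation=cv2.INTER_CUBIC);K=cv2.cvtColor(K,6)
def up(p):return ((p-[255,255]+.5)*6).round().astype(int)
tx,ty=up(H[1]);tpl=K[ty-24:ty+24,tx-24:tx+24]
exp=(H[0]+H[1])/2
for nm,p in(("n0",H[0]),("new",exp),("n2",H[2]),("n3",H[3])):
    x,y=up(p);w=K[y-48:y+48,x-48:x+48];m=cv2.matchTemplate(w,tpl,cv2.TM_CCOEFF_NORMED);_,v,_,l=cv2.minMaxLoc(m)
    print(nm,"score",round(v,3),"shift px",(l[0]-24)/6,(l[1]-24)/6)
for nm,(y0,y1,x0,x1) in dict(feed=(165,235,340,395),gear=(230,260,295,325),wheel=(160,187,208,235),pin=(148,185,292,328)).items():
    print(nm,cv2.phaseCorrelate(cv2.cvtColor(t0["pixels"],6)[y0:y1,x0:x1].astype(float),cv2.cvtColor(t["pixels"],6)[y0:y1,x0:x1].astype(float)))
cv2.imwrite("pics/f1.png",K)
E
```

```text
t: 24.8
eef_pos: [0.5125, 0.2707, 0.2022]
ee_rot: [-3.142, -0.001, 0.254]
wrist_force: [0.9, 0.5, -0.9]
opening: 0.998
finger_force: 0.0
t: 25.92
eef_pos: [0.4835, 0.0053, 0.2005]
ee_rot: [-3.141, -0.001, 0.253]
wrist_force: [0.4, 0.4, -0.6]
opening: 0.996
finger_force: 0.0
n0 score 0.989 shift px 0.3333333333333333 -0.3333333333333333
new score 0.995 shift px 0.6666666666666666 0.16666666666666666
n2 score 0.995 shift px 0.0 0.16666666666666666
n3 score 0.993 shift px 0.0 0.16666666666666666
feed ((-0.1343756634911415, -0.6077162148191277), 0.2336558163135543)
gear ((0.11992073279542836, 0.6196468353374041), 0.24657002941607958)
wheel ((0.47552576542628344, 0.5127260244851328), 0.9532915448292681)
pin ((0.27598833165741965, -0.1467847117320744), 0.5253738945089511)
```

The template match finds the new roller in its nest within about 1 px of where it should be (score 0.995). The neighbours and the bystanders haven't moved.

```bash
python3 -c "
from station import manip
print(manip.sign_off())"
```

```text
the job is handed in; nothing more can be done
None
```

One roller was dropped, picked from the catch and laid in the empty nest; by the last camera check it sits within about 2 mm of the nest centre with the neighbours and bystanders unmoved, and the job was handed in at about 26 s with no verdict returned.

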